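Hold a grinding ball up to the bench magnifier

ROBOT

A 6-joint arm with a two-finger parallel gripper is mounted at the origin on the work surface. World frame = base frame: x ahead of the robot, y to its left, z up, the work surface at z = 0. Lengths are in m, angles in rad, forces in N, time in s.
With the tool pointing down it reaches from about 0.275 to 0.875 m from the base axis. Payload 12.5 kg.
Tool frame: the origin (TCP) lies between the finger pads; the fingertips stand 25 mm ahead of it and the grasp point (between the pads) lies 6 mm ahead of it; z points along the fingers, y is the direction in which the jaws open and shut (so a half turn about z gives the same grasp; the last joint's range is limited). The gripper opens to 85 mm and grips with 20 to 120 N. Pads are 22 mm wide; open, the fingers measure 114 mm over their backs; the gripper's body (76 mm by 85 mm) begins 54 mm behind the grasp point. The pads swing forward as they close: fully open they stand 13 mm farther back than shut.
Start: joints at [1.123, 0.351, 1.652, -0, 1.139, -0.085], TCP at [0.195, 0.514, 0.256] pointing down, gripper open.
Joint ranges: [-2.75, 2.75], [-0.79, 2.1], [0.01, 2.65], [-1.57, 4.71], [0.07, 3.14], [-2.87, 2.87]. Speed limits (rad/s): [2.22, 2.22, 2.79, 3.14, 3.14, 3.14].

INTERFACE

Orientations are given as a rotation vector (axis times angle).
In Python, from rig import telemetry, optics, order gives the robot as it stands.
- The arm moves only by the shell command python3 -m crank 'ROWS'. ROWS is JSON, a list of rows, each a list of 7 numbers: the shift along the tool's x, y, z in units of 200 mm (1.0 is 200 mm), then the turn, a rotation vector about the tool's x, y, z in units of 180 degrees (1.0 is 180 degrees), then the opening, from 0 (shut) to 1 (fully open). In form: [[x, y, z, ax, ay, az, jaw], ...]. A call has 1 to 12 rows; each row shifts and turns the commanded pose from where the row before left it, along the tool's axes as they then stand; what a row does not reach is not made up. A row lasts 1/10 s, in which the tool goes at most 50 mm and 8.59 degrees, less where a joint would pass 70% of its speed; a pose out of reach is approached as far as the arm can. A call with a number of a shift or a turn outside -1 to 1 is refused whole. A call with a gripper value outside its range is refused whole. The fingers move at their own pace and stop on an object; the grip force is fixed at half the most. Time passes only in rows, so rows that do not move let the fingers close. It gives the time, the measured TCP pose, the force and the opening at its end, in the units of the state.
- telemetry.observe(): the state, without advancing time (a new reading comes with each control period).
- optics.read_camera(name): name is "side" or "top" or "wrist"; returns (picture, depth): 400x640x3 uint8, red, green, blue; 400x640 float32, m along the optical axis (not along the pixel's ray), 0 where there is no reading.
- optics.camera_params(name): a dict with "mtx" (3x3 intrinsics, pixels), "eye" and "attitude" of the camera in the world; the wrist camera has in their place "mount" (4x4, takes a point from camera to tool coordinates, whose origin is the TCP and whose axes are the flange's). Camera axes: x right, y down, z forward; pixel columns grow to the right and rows downward; lengths in m; the calibration is good to about 2 mm. The wrist camera is an equidistant fisheye: a pixel r from the principal point sees the ray r / f radians off the axis. A picture is of the moment at which its call begins: read the wrist's pose just before it. camera_params takes no time and is no camera call.
- order.hand_in(): hands the job in, once; it reports no verdict.
The state is a dict: "time_s": time; "qpos": joint angles; "joint_velocities": joint speeds; "tau": joint torques, N m; "tcp_pos": TCP position; "tool_rot": TCP orientation; "contact_force": force on the tool from outside, world axes, zero at the start; "wrist_torque": the same for the moment, N m; "grip_width": finger opening in m.
Only numpy, scipy, OpenCV 4.12 (cv2) and the standard library are available. Lean on these libraries where they do the work, as an engineer would, in place of code of your own. Each camera call takes 0.05 s, during which the arm holds its last target.

TASK

The largest of the three white grinding balls has to be looked over for chips: take it from the wire drying rack and set it gently (do not let it drop) in the raised ring cup of the little steel inspection tray, where it lies loose. Then pick the tray up by its upright black grip and carry it, never tipped far enough for the ball to roll out, to the near side of the upright magnifier (the robot's side), and hold it there level and still with the ball opposite the middle of the lens, about 10 cm from the glass. Finish while still holding it there for the inspector; do not touch the magnifier, and leave the other two balls, the flask and the jar where they are.

Things in the scene. Friction and masses are not known exactly. Their poses are not given: they have to be found in the camera images.
- ball_large_center (a point): centre of the largest of three plain white ceramic grinding balls, diameter 30 mm, about 50 g, hard. It starts in one of the three places of the drying rack; the two others are 22 and 18 mm across
- ball_mid_center (a point): centre of the middle-sized white ball, diameter 22 mm; stays in the rack
- ball_small_center (a point): centre of the smallest white ball, diameter 18 mm; stays in the rack
- rack: fixed wire drying rack of 4 mm steel rod; origin on the table under its middle. The three ball places lie in a row along its y axis (y = -50, 0, 50 mm). Two rails along y, 20 mm over their outsides, axes 50 mm above the table; balls lie on them (centre of the largest 65 mm above the table) and are grasped across the row, along x. Legs at y = +-88 mm
- tray_nest (a point): where the centre of the largest ball lies when it sits in the tray's ring cup: 36 mm above the tray's underside, on the cup's axis, 12 mm above the cup's top. The cup is a steel tube, outside diameter 22 mm, bore 17 mm; the ball overhangs it by 4 mm all round and rolls out at a tilt of about 35 degrees. Axes as the tray's
- tray_grip (a point): centre of the tray's upright black grip, 87.5 mm from the cup's axis along the tray's -x and 61 mm above the tray's underside. The grip is 22 mm (tray x) by 14 mm (tray y) by 50 mm high; the flat sides to pinch face +-y. Axes as the tray's
- lens_center (a point): centre of the magnifier's upright round lens, 190 to 250 mm above the table (pillar clamped at a different height each day). Axes: z up, -x out of the lens to the robot's side, y across it. Glass 100 mm across, 8 mm thick, in a white ring 116 mm across and 22 mm deep
- magnifier: the whole bench magnifier, fixed: a round white foot 150 mm across and 18 mm high, a pillar, the lens above. Origin on the table under the lens centre, same axes as the lens
- ball_large: the largest ball as a whole (use its centre for its position)
- tray: loose steel inspection tray, about 170 g: a round dish 96 mm across and 9 mm high, in its middle the ring cup, top 24 mm above the underside; a flat strap along -x carries the upright grip (top 86 mm up). Origin at the centre of the dish's underside, z up, -x towards the grip, which starts pointing roughly to the robot
- flask: bystander: conical glass flask with a red-brown rubber stopper, 82 mm across, 152 mm high; origin under its middle
- jar: bystander: white plastic jar, 64 mm across, 85 mm high; origin under its middle
Not all that is in view belongs to the job. Leave any purple or yellow look-alike of the tray alone.

How it is judged:
By the outcome, as a careful person would: the job done as asked, in the order asked, and still so for the second after the job is handed in, while the arm keeps its last pose, push and grip.
It also fails if it takes over 61 s, if anything falls off the work surface, if the arm or the gripper's body presses on something with over 40 N, if the wrist force passes 120 N, or if a joint passes its speed limit or range.

## Working session

There is one attempt and no reset: what is moved stays moved. The work goes in short steps, Python scripts to look and compute and a shell command to move; the robot and the scene stay as the last step left them, time stands still between calls to the robot, and variables do not carry over. Pictures are saved under pics/ and viewed, and the job is handed in when it is done.

```bash
ls; mkdir -p pics
python3 - <<'E'
from rig import telemetry, optics
import cv2,numpy as np
print(telemetry.observe())
for n in ["side","top","wrist"]:
    p=optics.camera_params(n); print(n,{k:np.round(v,4).tolist() if not isinstance(v,str) else v for k,v in p.items()})
    im,d=optics.read_camera(n)
    cv2.imwrite(f"pics/{n}0.png",im[:,:,::-1]); np.savez(f"{n}0.npz",im=im,d=d)
E
```

```text
pics
{'time_s': 0.0, 'qpos': array([ 1.12336975e+00,  3.51253215e-01,  1.65241620e+00, -4.71444819e-06,
        1.13911164e+00, -8.45920891e-02]), 'joint_velocities': array([-1.29607846e-04,  1.80107484e-03,  2.06606550e-04,  9.66553171e-04,
       -4.19270206e-05,  2.29884782e-03]), 'tau': array([-9.30547976e-04, -5.06090605e+01, -2.91403109e+01, -5.93827485e-05,
        4.40495161e-03, -7.65818129e-06]), 'tcp_pos': array([0.19505141, 0.51392999, 0.25575211]), 'tool_rot': array([-5.66759132e-01, -3.08973273e+00,  1.80266588e-03]), 'contact_force': array([0.36221463, 0.09781605, 0.03144667]), 'wrist_torque': array([-0.01586644, -0.01294539, -0.01020224]), 'grip_width': 0.0852164122245471}
side {'mtx': [[436.5964, 0.0, 323.2789], [0.0, 436.5964, 203.3184], [0.0, 0.0, 1.0]], 'eye': [0.4286, 0.6028, 0.8393], 'attitude': [-0.2302, 2.8643, -1.1367]}
top {'mtx': [[499.7401, 0.0, 311.5569], [0.0, 499.7401, 194.0765], [0.0, 0.0, 1.0]], 'eye': [0.417, -0.0713, 1.3498], 'attitude': [-2.1916, 2.1345, -0.0846]}
wrist {'mtx': [[309.7069, 0.0, 321.3584], [0.0, 309.7069, 199.9407], [0.0, 0.0, 1.0]], 'mount': [[0.0011, -0.9446, -0.3283, 0.0838], [1.0, 0.0009, 0.0008, -0.0001], [-0.0005, -0.3283, 0.9446, -0.1174], [0.0, 0.0, 0.0, 1.0]]}
```

View pics/side0.png

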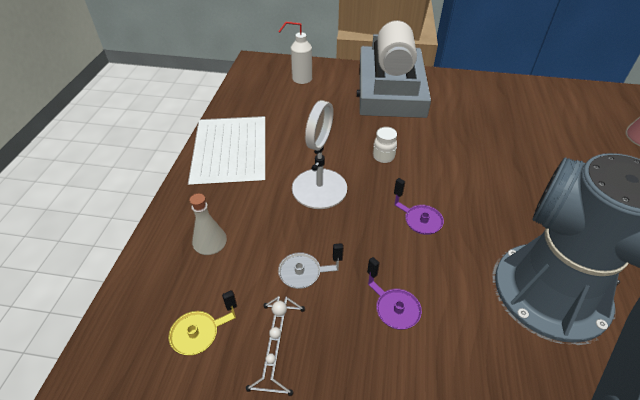

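View pics/top0.png

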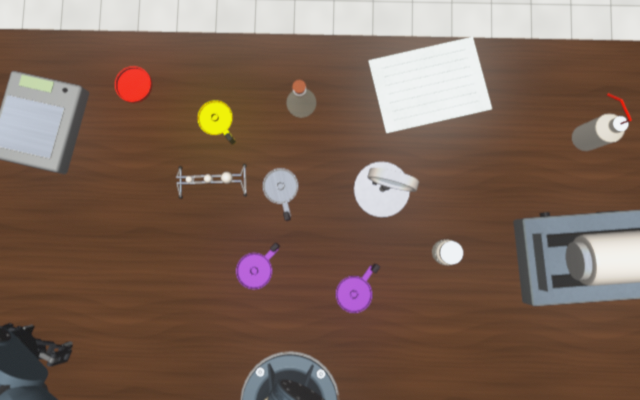

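View pics/wrist0.png

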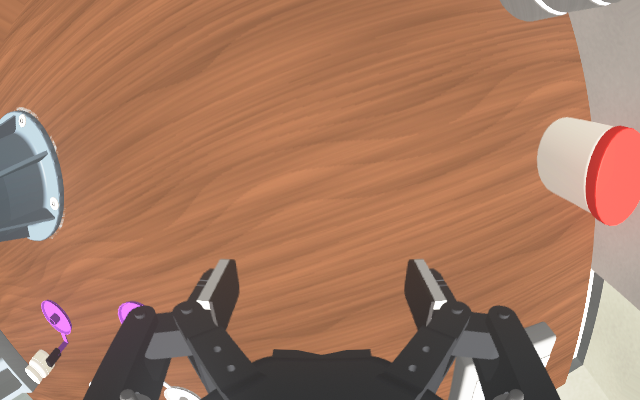

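The side view shows the steel tray at (300,270) with its grip at (338,252). The rack balls are at (279,309), (274,334) and (270,359), and the lens is at (319,126). In the top view the tray is at (281,186), the balls at (226,177), (207,178) and (187,179), and the lens at about (393,178). There are also two purple trays and one yellow one. The steel-grey tray is the one meant, and the ball nearest it looks largest. I'll measure these and confirm with enlarged crops.

```bash
cat > h.py <<'E'
import numpy as np,cv2
from scipy.spatial.transform import Rotation as R
from rig import telemetry, optics
def cam(n):
    p=optics.camera_params(n); return np.array(p['mtx']),np.array(p['eye']),R.from_rotvec(p['attitude']).as_matrix()
def ray(n,uv):
    K,e,A=cam(n); d=A@np.linalg.inv(K)@np.array([uv[0],uv[1],1.]); return e,d
def plane(n,uv,z):
    e,d=ray(n,uv); return e+d*(z-e[2])/d[2]
def tri(a,b):
    (e1,d1),(e2,d2)=a,b
    s=np.linalg.lstsq(np.c_[d1,-d2],e2-e1,rcond=None)[0]
    p,q=e1+s[0]*d1,e2+s[1]*d2
    return (p+q)/2,np.linalg.norm(p-q)
def cloud(n,d):
    K,e,A=cam(n); v,u=np.mgrid[:d.shape[0],:d.shape[1]]
    P=np.stack([(u-K[0,2])/K[0,0]*d,(v-K[1,2])/K[1,1]*d,d],-1)
    return P@A.T+e
E
python3 - <<'E'
from h import *
t=np.load('top0.npz');s=np.load('side0.npz')
print(plane('top',(290,395),0.1), plane('side',(600,300),0))
c1=cv2.resize(t['im'][90:240,150:450],None,fx=2.66,fy=2.66,interpolation=cv2.INTER_CUBIC)
c2=cv2.resize(s['im'][90:400,150:450],None,fx=1.9,fy=1.9,interpolation=cv2.INTER_CUBIC)
cv2.imwrite('pics/ctop.png',c1[:,:,::-1]);cv2.imwrite('pics/cside.png',c2[:,:,::-1])
for n,f in(('top',t),('side',s)):
    P=cloud(n,f['d']); print(n,[ (uv,np.round(P[uv[1],uv[0]],3).tolist()) for uv in ([(226,177),(207,178),(187,179),(281,186),(393,178),(380,205)] if n=='top' else [(279,309),(274,334),(270,359),(300,270),(319,126),(320,190)])])
E
```

```text
[ 0.04791123 -0.00795093  0.1       ] [-0.09854482  0.01040874  0.        ]
top [((226, 177), [0.578, 0.175, 0.08]), ((207, 178), [0.575, 0.226, 0.07]), ((187, 179), [0.573, 0.28, 0.062]), ((281, 186), [0.567, 0.038, 0.006]), ((393, 178), [0.561, -0.226, 0.27]), ((380, 205), [0.521, -0.229, 0.013])]
side [((279, 309), [0.577, 0.185, 0.074]), ((274, 334), [0.576, 0.236, 0.068]), ((270, 359), [0.573, 0.282, 0.063]), ((300, 270), [0.563, 0.052, 0.019]), ((319, 126), [0.565, -0.218, 0.219]), ((320, 190), [0.561, -0.209, 0.017])]
```

View pics/ctop.png

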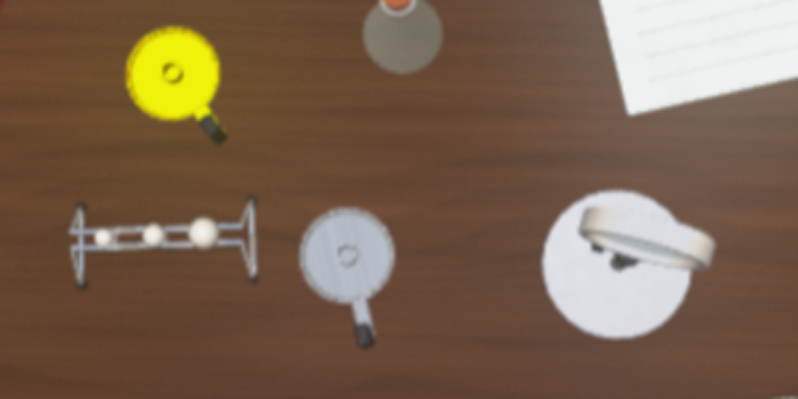

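View pics/cside.png

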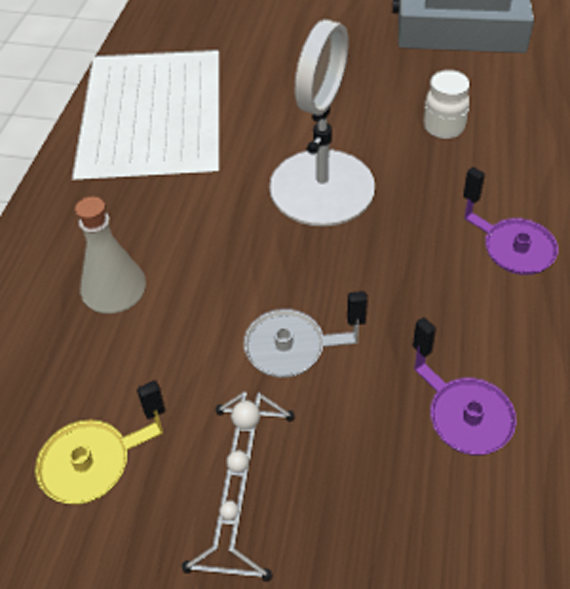

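Confirmed: of the three balls in the rack, the one at top (226,177) / side (279,309), on the tray side of the row, is clearly the biggest. Now I'll take precise positions.

Run:
```python
from h import *
D={n:np.load(n+'0.npz') for n in('top','side')}
def blobs(n,roi,lo,hi,minA=15):
    im=D[n]['im']; u0,v0,u1,v1=roi; hsv=cv2.cvtColor(im,cv2.COLOR_RGB2HSV)[v0:v1,u0:u1]
    m=cv2.inRange(hsv,lo,hi); k,l,st,c=cv2.connectedComponentsWithStats(m)
    return [((c[i]+[u0,v0]).round(1).tolist(),st[i,4],(st[i,:4]+[u0,v0,0,0]).tolist()) for i in range(1,k) if st[i,4]>=minA],m
for n,roi in(('top',(180,165,240,192)),('side',(255,290,300,375))):
    print(n,'balls',blobs(n,roi,(0,0,205),(180,60,255))[0])
for n,roi in(('top',(275,198,300,225)),('side',(325,238,350,266))):
    print(n,'grip',blobs(n,roi,(0,0,0),(180,255,62))[0])
for n,roi in(('top',(255,160,305,210)),('side',(270,245,345,295))):
    print(n,'tray',blobs(n,roi,(90,10,90),(140,80,255),100)[0])
for n,roi in(('top',(345,150,430,225)),('side',(285,95,350,215))):
    print(n,'mag',blobs(n,roi,(0,0,150),(180,40,255),100)[0])
# lens ring cloud
for n,roi in(('top',(345,150,430,225)),('side',(285,95,350,165))):
    P=cloud(n,D[n]['d'])[roi[1]:roi[3],roi[0]:roi[2]].reshape(-1,3)
    q=P[(P[:,2]>.12)&(P[:,2]<.35)]
    c=q.mean(0);w,V=np.linalg.eigh(np.cov(q[:,:2].T));print(n,'ring',len(q),c.round(3),q.min(0).round(3),q.max(0).round(3),w.round(6),V.round(3).tolist())
    f=P[(P[:,2]>.010)&(P[:,2]<.026)];print('foot',len(f),(f.min(0)+f.max(0))/2,np.ptp(f,axis=0))
```

```text
top balls [([225.5, 176.9], np.int32(58), [222, 173, 8, 9]), ([207.0, 177.8], np.int32(29), [204, 175, 7, 6]), ([188.2, 178.9], np.int32(21), [186, 177, 5, 5])]
side balls [([278.2, 306.4], np.int32(86), [273, 302, 11, 10]), ([274.1, 331.5], np.int32(53), [270, 328, 9, 8]), ([269.7, 357.5], np.int32(38), [267, 354, 6, 8])]
top grip []
side grip [([337.6, 251.7], np.int32(167), [333, 243, 11, 18])]
top tray [([280.4, 186.7], np.int32(825), [265, 170, 32, 40])]
side tray [([299.0, 271.7], np.int32(863), [281, 256, 37, 32])]
top mag [([382.9, 188.6], np.int32(2500), [354, 161, 64, 56])]
side mag [([314.0, 118.2], np.int32(362), [306, 100, 23, 40]), ([323.8, 132.1], np.int32(251), [315, 117, 17, 31]), ([319.2, 188.6], np.int32(1594), [292, 169, 55, 39])]
top ring 791 [ 0.562 -0.231  0.232] [ 0.54  -0.289  0.157] [ 0.589 -0.175  0.274] [3.80e-05 9.72e-04] [[-0.963, 0.269], [0.269, 0.963]]
foot 1067 [ 0.57336095 -0.23278959  0.01763414] [0.16333611 0.13717212 0.0152655 ]
side ring 1068 [ 0.565 -0.221  0.216] [ 0.541 -0.284  0.12 ] [ 0.59  -0.171  0.271] [2.50e-05 1.11e-03] [[-0.951, 0.309], [0.309, 0.951]]Traceback (most recent call last):
  File "<stdin>", line 20, in <module>
    return umr_minimum(a, axis, None, out, keepdims, initial, where)
ValueError: zero-size array to reduction operation minimum which has no identity
```

Run:
```python
from h import *
D={n:np.load(n+'0.npz') for n in('top','side')}
T={'top':[(225.5,176.9),(207,177.8),(188.2,178.9)],'side':[(278.2,306.4),(274.1,331.5),(269.7,357.5)]}
for a,b,z in zip(T['top'],T['side'],(.065,.0605,.058)):
    print('ball',*[x.round(4) for x in tri(ray('top',a),ray('side',b))],plane('top',a,z).round(4),plane('side',b,z).round(4))
def outline(n,roi,lo,hi,k,z):
    im=D[n]['im'];u0,v0,u1,v1=roi
    m=np.zeros(im.shape[:2],np.uint8);m[v0:v1,u0:u1]=cv2.inRange(cv2.cvtColor(im,cv2.COLOR_RGB2HSV),lo,hi)[v0:v1,u0:u1]
    m=cv2.morphologyEx(m,cv2.MORPH_CLOSE,np.ones((7,7)))
    m=cv2.morphologyEx(m,cv2.MORPH_OPEN,cv2.getStructuringElement(cv2.MORPH_ELLIPSE,(k,k)))
    c=max(cv2.findContours(m,0,1)[0],key=cv2.contourArea)[:,0]
    h=cv2.convexHull(c)[:,0].astype(float)
    X=np.array([plane(n,p,z)[:2] for p in h])
    # circle fit, robust
    from scipy.optimize import least_squares
    r=least_squares(lambda q:np.hypot(*(X-q[:2]).T)-q[2],[*X.mean(0),.05],loss='soft_l1',f_scale=.001).x
    print(n,r.round(4)); 
outline('top',(255,160,305,210),(90,10,90),(140,80,255),13,.009)
outline('side',(270,245,345,295),(90,10,90),(140,80,255),13,.009)
outline('side',(285,165,350,215),(0,0,150),(180,40,255),13,.018)
outline('top',(345,180,430,225),(0,0,150),(180,40,255),9,.018)
# grip top via depth
for n,roi in(('top',(275,195,300,225)),('side',(325,235,355,270))):
    P=cloud(n,D[n]['d'])[roi[1]:roi[3],roi[0]:roi[2]].reshape(-1,3)
    q=P[(P[:,2]>.03)&(P[:,2]<.1)];print(n,'grip',len(q),q.mean(0).round(4),q.min(0).round(3),q.max(0).round(3))
    q=q[q[:,2]>.08];print(len(q),q.mean(0),np.ptp(q,axis=0))
# lens: glass centre from ring cloud side
P=cloud('side',D['side']['d'])[95:150,300:340].reshape(-1,3)
q=P[(P[:,2]>.14)&(P[:,2]<.35)&(P[:,0]>.5)&(P[:,0]<.63)]
print(q.min(0),q.max(0))
```

```text
ball [0.5802 0.1779 0.0697] 0.0013 [0.5802 0.1788 0.065 ] [0.5818 0.1753 0.065 ]
ball [0.5774 0.2277 0.0621] 0.0009 [0.5772 0.228  0.0605] [0.5782 0.2269 0.0605]
ball [0.5739 0.2776 0.0589] 0.0013 [0.5734 0.2778 0.058 ] [0.5747 0.2773 0.058 ]
top [0.5667 0.0404 0.0426]
side [0.5658 0.0443 0.0462]
side [ 0.5642 -0.2189  0.0739]
top [ 0.5712 -0.2365  0.0808]
top grip 58 [0.4811 0.016  0.0793] [0.471 0.008 0.033] [0.492 0.025 0.092]
47 [0.48171995 0.01695609 0.08478956] [0.0204022  0.01570079 0.01109099]
side grip 178 [0.4831 0.0236 0.0659] [0.472 0.009 0.03 ] [0.495 0.029 0.087]
54 [0.4830523  0.02025904 0.08321259] [0.02231495 0.01791299 0.00744414]
[ 0.54054314 -0.28446232  0.14128287] [ 0.58962797 -0.17095587  0.27070365]
```

```bash
cat >> h.py <<'E'
def want(pos,ang):
    "print shift (tool axes now, /200mm) and rotation (/180deg) to TCP pos with tool down, tool x at ang deg"
    s=telemetry.observe(); A=R.from_rotvec(s['tool_rot']).as_matrix()
    a=np.radians(ang); x=np.array([np.cos(a),np.sin(a),0]);z=np.array([0,0,-1.]);B=np.c_[x,np.cross(z,x),z]
    rv=R.from_matrix(A.T@B).as_rotvec()/np.pi
    d=np.array(pos)-s['tcp_pos']
    print('t',s['time_s'],'tcp',s['tcp_pos'].round(4),'F',s['contact_force'].round(1),'w',round(s['grip_width'],4))
    print('turn',rv.round(4),'shift now-frame',(A.T@d/.2).round(4),'shift after-turn-frame',(B.T@d/.2).round(4))
E
python3 -c "
from h import *
want((.580,.178,.2),93.6)"
```

```text
t 0.15 tcp [0.1951 0.514  0.2559] F [ 0.  -0.2  0.8] w 0.0853
turn [-2.000e-04  1.000e-04  3.645e-01] shift now-frame [-2.3956 -0.8873  0.2802] shift after-turn-frame [-1.7975  1.8153  0.2796]
```

```bash
python3 -m crank '[[0,0,0,0,0,0.0455,1],[0,0,0,0,0,0.0455,1],[0,0,0,0,0,0.0455,1],[0,0,0,0,0,0.0455,1],[0,0,0,0,0,0.0455,1],[0,0,0,0,0,0.0455,1],[0,0,0,0,0,0.0455,1],[0,0,0,0,0,0.0455,1]]'; python3 -c "
from h import *
want((.580,.178,.2),93.6)"
```

```text
time_s: 0.95
tcp_pos: [0.1951, 0.5141, 0.2561]
tool_rot: [2.155, 2.285, -0.001]
contact_force: [0.7, 0.0, 0.0]
grip_width: 0.0853
t 0.95 tcp [0.1951 0.5141 0.2561] F [0.7 0.  0. ] w 0.0853
turn [-0.0001  0.0001 -0.0014] shift now-frame [-1.7902  1.8229  0.2807] shift after-turn-frame [-1.798   1.8152  0.2804]
```

```bash
python3 -m crank '[[-0.15,0.152,0.023,0,0,0,1],[-0.15,0.152,0.023,0,0,0,1],[-0.15,0.152,0.023,0,0,0,1],[-0.15,0.152,0.023,0,0,0,1],[-0.15,0.152,0.023,0,0,0,1],[-0.15,0.152,0.023,0,0,0,1],[-0.15,0.152,0.023,0,0,0,1],[-0.15,0.152,0.023,0,0,0,1],[-0.15,0.152,0.023,0,0,0,1],[-0.15,0.152,0.023,0,0,0,1],[-0.15,0.152,0.023,0,0,0,1],[-0.14,0.15,0.023,0,0,0,1]]'
cat >> h.py <<'E'
def wcam():
    p=optics.camera_params('wrist');K=np.array(p['mtx']);M=np.array(p['mount']);s=telemetry.observe()
    T=np.eye(4);T[:3,:3]=R.from_rotvec(s['tool_rot']).as_matrix();T[:3,3]=s['tcp_pos']
    return K,T@M
def wray(K,W,uv):
    dx=(np.array(uv)-K[:2,2])/K[0,0];r=np.hypot(*dx)
    d=np.array([*(dx/r*np.sin(r)),np.cos(r)]) if r>1e-9 else np.array([0,0,1.])
    return W[:3,3],W[:3,:3]@d
def wplane(K,W,uv,z):
    e,d=wray(K,W,uv);return e+d*(z-e[2])/d[2]
def wproj(K,W,p):
    q=W[:3,:3].T@(np.array(p)-W[:3,3]);r=np.arctan2(np.hypot(q[0],q[1]),q[2]);n=q[:2]/np.hypot(*q[:2])
    return K[:2,2]+K[0,0]*r*n
def shot(name):
    K,W=wcam(); im,d=optics.read_camera('wrist'); cv2.imwrite(f'pics/{name}.png',im[:,:,::-1]);np.savez(name+'.npz',im=im,d=d,K=K,W=W);return im,d,K,W
E
python3 -c "
from h import *
want((.580,.178,.2),93.6)
im,d,K,W=shot('w1')
print(wproj(K,W,(.580,.178,.065)))"
```

```text
time_s: 2.15
tcp_pos: [0.583, 0.1789, 0.2007]
tool_rot: [-2.149, -2.291, 0.001]
contact_force: [-0.3, 1.1, 0.8]
grip_width: 0.0855
t 2.15 tcp [0.583  0.1789 0.2007] F [-0.3  1.1  0.8] w 0.0855
turn [-0.0001  0.      0.0004] shift now-frame [-0.0033 -0.015   0.0034] shift after-turn-frame [-0.0033 -0.015   0.0034]
[316.72083094 196.76339157]
```

View pics/w1.png

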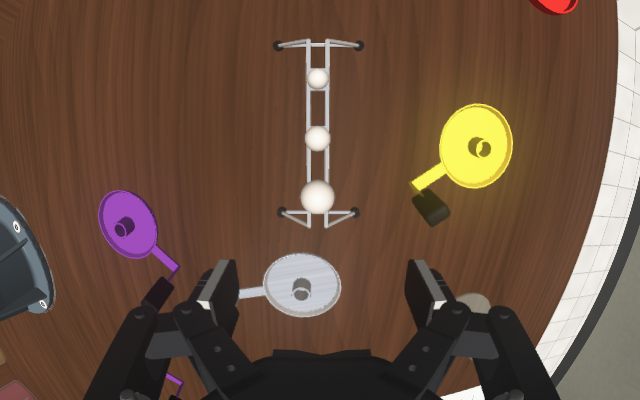

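The wrist view shows the large ball at (317,197), matching the predicted (317,197). The two smaller balls are at (317,138) and (317,78), and the steel tray's cup is at about (301,290).

Run:
```python
from h import *
f=np.load('w1.npz');im,K,W=f['im'],f['K'],f['W']
hsv=cv2.cvtColor(im,cv2.COLOR_RGB2HSV)
def comp(roi,lo,hi,k):
    u0,v0,u1,v1=roi;m=np.zeros(im.shape[:2],np.uint8);m[v0:v1,u0:u1]=cv2.inRange(hsv,lo,hi)[v0:v1,u0:u1]
    m=cv2.morphologyEx(m,cv2.MORPH_OPEN,cv2.getStructuringElement(cv2.MORPH_ELLIPSE,(k,k)))
    return max(cv2.findContours(m,0,1)[0],key=cv2.contourArea)
for roi,z in(((290,170,345,220),.065),((295,115,340,160),.061),((295,60,340,97),.059)):
    c=comp(roi,(0,0,120),(180,80,255),11);(u,v),r=cv2.minEnclosingCircle(c);print('ball',u,v,r,wplane(K,W,(u,v),z).round(4))
c=comp((255,245,350,325),(90,5,80),(140,80,255),17)
h=cv2.convexHull(c)[:,0].astype(float);X=np.array([wplane(K,W,p,.009)[:2] for p in h])
from scipy.optimize import least_squares
print('dish',least_squares(lambda q:np.hypot(*(X-q[:2]).T)-q[2],[*X.mean(0),.05],loss='soft_l1',f_scale=.001).x.round(4))
g=cv2.resize(im[240:330,220:360],None,fx=5,fy=5,interpolation=cv2.INTER_CUBIC);cv2.imwrite('pics/w1c.png',g[:,:,::-1])
```

```text
ball 317.0 197.80645751953125 18.189208984375 [0.5803 0.1771 0.065 ]
ball 317.5 138.0 14.603181838989258 [0.5775 0.2282 0.061 ]
ball 317.5 79.0 14.009025573730469 [0.5744 0.2774 0.059 ]
dish [0.5688 0.0473 0.0415]
```

View pics/w1c.png

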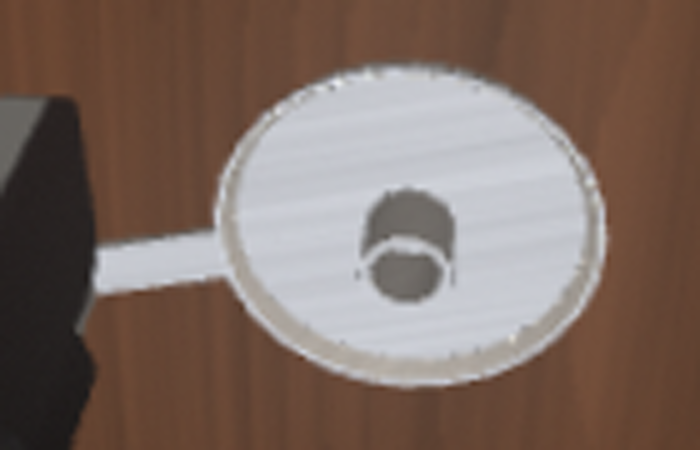

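```bash
python3 -m crank '[[-0.006,-0.014,0.1,0,0,0,1],[0,0,0.15,0,0,0,0.8],[0,0,0.15,0,0,0,0.7],[0,0,0.12,0,0,0,0.7],[0,0,0.08,0,0,0,0.7],[0,0,0.04,0,0,0,0.7],[0,0,0.02,0,0,0,0.7],[0,0,0,0,0,0,0.7]]'; python3 -c "
from h import *
want((.5803,.1773,.068),93.6)
im,d,K,W=shot('w2')"
```

```text
time_s: 3.0
tcp_pos: [0.5794, 0.1791, 0.0694]
tool_rot: [2.149, 2.292, 0.001]
contact_force: [-0.3, 0.6, 0.4]
grip_width: 0.0598
t 3.0 tcp [0.5794 0.1791 0.0694] F [-0.3  0.6  0.4] w 0.0598
turn [ 0.0002 -0.      0.0005] shift now-frame [-0.0093  0.0039  0.0071] shift after-turn-frame [-0.0093  0.0039  0.0071]
```

View pics/w2.png

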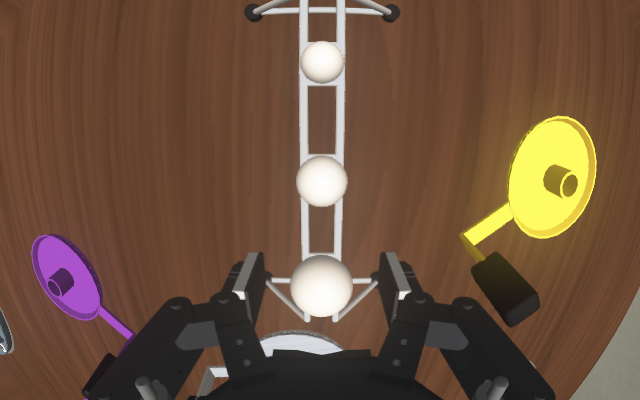

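The ball at (320,286) is centred between the pads at x≈250 and 400. I'll nudge by 1.6 mm and close.

```bash
python3 -m crank '[[-0.008,0.004,0.005,0,0,0,0.6],[0,0,0,0,0,0,0.4],[0,0,0,0,0,0,0.2],[0,0,0,0,0,0,0],[0,0,0,0,0,0,0],[0,0,0,0,0,0,0],[0,0,0,0,0,0,0],[0,0,0,0,0,0,0]]'; python3 -m crank '[[0,0,-0.03,0,0,0,0],[0,0,-0.1,0,0,0,0],[0,0,-0.15,0,0,0,0],[0,0,-0.15,0,0,0,0],[0,0,-0.1,0,0,0,0],[0,0,0,0,0,0,0]]'; python3 -c "
from h import *
im,d,K,W=shot('w3')"
```

```text
time_s: 3.85
tcp_pos: [0.5807, 0.1775, 0.0691]
tool_rot: [2.148, 2.291, 0.002]
contact_force: [-1.0, -0.1, 6.2]
grip_width: 0.0272
time_s: 4.45
tcp_pos: [0.5813, 0.1778, 0.1773]
tool_rot: [2.147, 2.29, 0.007]
contact_force: [0.0, -0.4, 0.2]
grip_width: 0.0271
```

View pics/w3.png

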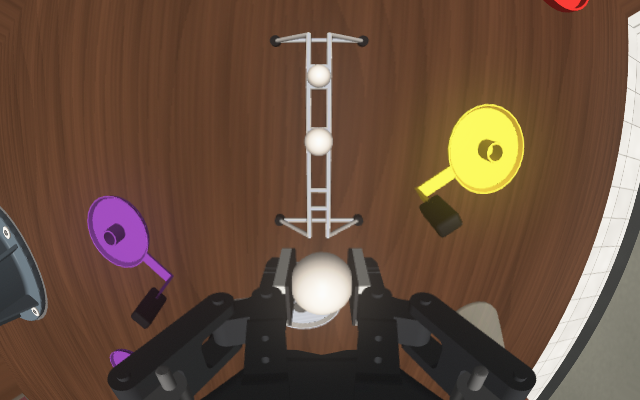

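```bash
python3 - <<'E'
from h import *
f=np.load('w3.npz');im,K,W=f['im'],f['K'],f['W']
hsv=cv2.cvtColor(im,cv2.COLOR_RGB2HSV)
m=np.zeros(im.shape[:2],np.uint8);m[245:325,285:360]=cv2.inRange(hsv,(0,0,110),(30,80,255))[245:325,285:360]
m=cv2.morphologyEx(m,cv2.MORPH_OPEN,cv2.getStructuringElement(cv2.MORPH_ELLIPSE,(25,25)))
c=max(cv2.findContours(m,0,1)[0],key=cv2.contourArea);print(cv2.minEnclosingCircle(c),cv2.boundingRect(c))
s=telemetry.observe();A=R.from_rotvec(s['tool_rot']).as_matrix()
for z in(0,.003,.006,.01): print(z,wproj(K,W,s['tcp_pos']+A@[0,0,z]))
want((.485,.021,.178),16)
E
python3 -m crank '[[0,0,0,0,0,0.043,0],[0,0,0,0,0,0.043,0],[0,0,0,0,0,0.043,0],[0,0,0,0,0,0.043,0],[0,0,0,0,0,0.043,0],[0,0,0,0,0,0.043,0],[0,0,0,0,0,0.043,0],[0,0,0,0,0,0.043,0],[0,0,0,0,0,0.043,0],[0,0,0,0,0,0.043,0],[0,0,0,0,0,0,0]]'
python3 -c "
from h import *
want((.47,.017,.178),16)"
```

```text
((320.6836853027344, 283.88775634765625), 32.533756256103516) (292, 253, 60, 63)
0 [317.41505914 286.98562904]
0.003 [317.46440625 283.38465142]
0.006 [317.51237794 279.90132257]
0.01 [317.57427475 275.43156845]
t 4.5 tcp [0.5804 0.1776 0.1752] F [-0.4  0.2 -1.5] w 0.0275
turn [ 0.0005 -0.0006  0.4316] shift now-frame [-0.7505 -0.5266 -0.0156] shift after-turn-frame [-0.6745  0.6211 -0.0141]
time_s: 5.6
tcp_pos: [0.5794, 0.1774, 0.1726]
tool_rot: [3.11, 0.442, -0.004]
contact_force: [0.8, 0.6, 0.2]
grip_width: 0.0273
t 5.6 tcp [0.5794 0.1774 0.1726] F [0.8 0.6 0.2] w 0.0273
turn [-0.0001  0.0007  0.001 ] shift now-frame [-0.7488  0.6176 -0.0256] shift after-turn-frame [-0.7468  0.62   -0.0272]
```

```bash
python3 -m crank '[[-0.06,0.05,0,0,0,0,0],[-0.125,0.103,0,0,0,0,0],[-0.125,0.103,0,0,0,0,0],[-0.125,0.103,0,0,0,0,0],[-0.125,0.103,0,0,0,0,0],[-0.125,0.103,0,0,0,0,0],[-0.06,0.05,-0.03,0,0,0,0],[0,0,0,0,0,0,0],[0,0,0,0,0,0,0]]'
python3 -c "
from h import *
want((.47,.017,.178),16)
im,d,K,W=shot('w4')"
```

```text
time_s: 6.5
tcp_pos: [0.4722, 0.018, 0.1803]
tool_rot: [-3.11, -0.447, -0.001]
contact_force: [-0.3, -0.2, -0.1]
grip_width: 0.0269
t 6.5 tcp [0.4722 0.018  0.1803] F [-0.3 -0.2 -0.1] w 0.0269
turn [ 0.     -0.0003  0.0019] shift now-frame [-0.0119  0.0015  0.0114] shift after-turn-frame [-0.0119  0.0016  0.0114]
```

View pics/w4.png

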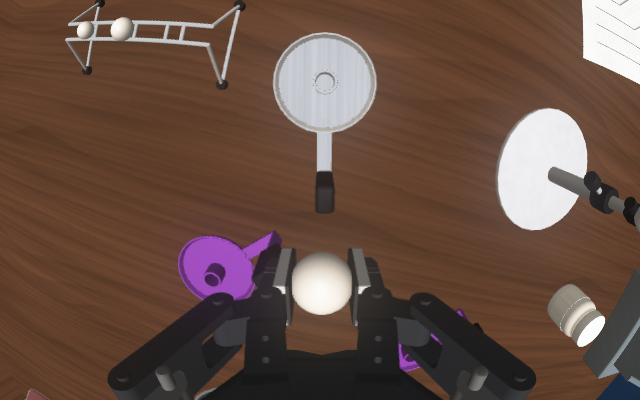

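The steel tray is straight ahead: dish at (325,83), cup ring at (325,82), and grip top at about (325,180). The ball is still held at (322,284).

Run:
```python
from h import *
from scipy.optimize import least_squares
f=np.load('w4.npz');im,K,W=f['im'],f['K'],f['W']
hsv=cv2.cvtColor(im,cv2.COLOR_RGB2HSV)
m=np.zeros(im.shape[:2],np.uint8);m[25:140,265:385]=cv2.inRange(hsv,(90,0,90),(140,90,255))[25:140,265:385]
m=cv2.morphologyEx(m,cv2.MORPH_CLOSE,np.ones((9,9)));m=cv2.morphologyEx(m,cv2.MORPH_OPEN,cv2.getStructuringElement(cv2.MORPH_ELLIPSE,(25,25)))
c=max(cv2.findContours(m,0,1)[0],key=cv2.contourArea);print(cv2.boundingRect(c))
h=cv2.convexHull(c)[:,0].astype(float)+.0
X=np.array([wplane(K,W,p,.009)[:2] for p in h])
r=least_squares(lambda q:np.hypot(*(X-q[:2]).T)-q[2],[*X.mean(0),.05],loss='soft_l1',f_scale=.001).x;print('dish',r.round(4))
g=cv2.resize(im[60:220,285:365],None,fx=3.7,fy=3.7,interpolation=cv2.INTER_CUBIC);g2=cv2.resize(im[65:100,305:345],None,fx=12,fy=12,interpolation=cv2.INTER_CUBIC)
o=np.zeros((600,790,3),np.uint8);o[:g.shape[0],:g.shape[1]]=g;o[:g2.shape[0],300:300+g2.shape[1]]=g2;cv2.imwrite('pics/w4c.png',o[:,:,::-1])
print('grip img',wplane(K,W,(325,182),.086))
for z in (0,.002,.0025,.004):
  s=telemetry.observe();A=R.from_rotvec(s['tool_rot']).as_matrix();print(wproj(K,W,s['tcp_pos']+A@[0,0,z]))
```

```text
(274, 33, 102, 102)
dish [0.5681 0.0427 0.0471]
grip img [0.49766107 0.02205914 0.086     ]
[319.27267231 291.00386565]
[319.29851233 288.52789911]
[319.3048907  287.91744508]
[319.32383303 286.10619941]
```

View pics/w4c.png

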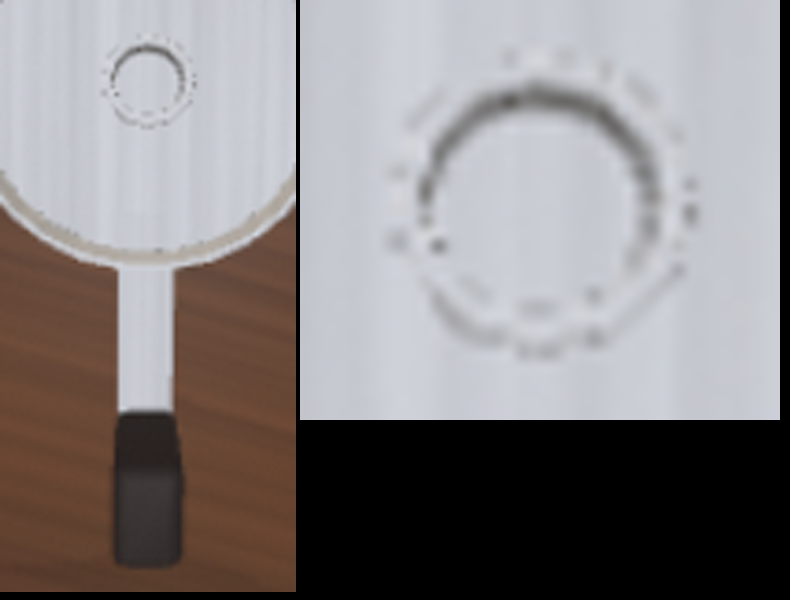

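Run:
```python
from h import *
f=np.load('w4.npz');im,K,W=f['im'],f['K'],f['W']
hsv=cv2.cvtColor(im,cv2.COLOR_RGB2HSV)
m=np.zeros(im.shape[:2],np.uint8);m[245:325,285:360]=cv2.inRange(hsv,(0,0,110),(30,80,255))[245:325,285:360]
m=cv2.morphologyEx(m,cv2.MORPH_OPEN,cv2.getStructuringElement(cv2.MORPH_ELLIPSE,(25,25)))
c=max(cv2.findContours(m,0,1)[0],key=cv2.contourArea);(u,v),r=cv2.minEnclosingCircle(c);print(u,v,r)
s=telemetry.observe();A=R.from_rotvec(s['tool_rot']).as_matrix()
cup=wplane(K,W,(324.5,81.4),.024);g=wplane(K,W,(324.3,199.4),.086)
b=wplane(K,W,(u,v),s['tcp_pos'][2]-.005)
print('cup',cup,'grip',g,'sep',np.linalg.norm((cup-g)[:2]),'ang',np.degrees(np.arctan2(*(cup-g)[1::-1])))
print('ball',b,'in tool',A.T@(b-s['tcp_pos']))
t=cup-(b-s['tcp_pos']); print(t); want((t[0],t[1],.18),16)
```

```text
321.2872314453125 283.7978820800781 31.415571212768555
cup [0.56810391 0.04268504 0.024     ] grip [0.48499558 0.01880808 0.086     ] sep 0.08647024145197459 ang 16.029322621001548
ball [0.47311917 0.01754067 0.17512434] in tool [0.00065614 0.00092887 0.00500043]
[0.56720958 0.0433906  0.029     ]
t 6.55 tcp [0.4722 0.0182 0.1801] F [ 0.3  0.2 -1.2] w 0.0273
turn [ 0.     -0.0002  0.0021] shift now-frame [0.4911 0.0132 0.0009] shift after-turn-frame [0.4912 0.0101 0.0006]
```

```bash
python3 -m crank '[[0.05,0.003,0,0,0,0,0],[0.12,0.003,0,0,0,0,0],[0.12,0.003,0,0,0,0,0],[0.12,0.003,0,0,0,0,0],[0.06,0.001,0.05,0,0,0,0],[0.021,0,0.12,0,0,0,0],[0,0,0.15,0,0,0,0],[0,0,0.12,0,0,0,0],[0,0,0.08,0,0,0,0],[0,0,0.06,0,0,0,0],[0,0,0.03,0,0,0,0],[0,0,0,0,0,0,0]]'
python3 -c "
from h import *
want((.5672,.0434,.041),16)
im,d,K,W=shot('w5')"
```

```text
time_s: 7.75
tcp_pos: [0.5666, 0.043, 0.0576]
tool_rot: [-3.11, -0.446, 0.001]
contact_force: [-0.2, 0.5, -0.6]
grip_width: 0.0273
t 7.75 tcp [0.5666 0.043  0.0576] F [-0.2  0.5 -0.6] w 0.0273
turn [-0.0001  0.0002  0.0018] shift now-frame [ 0.0033 -0.001   0.0828] shift after-turn-frame [ 0.0032 -0.0011  0.0828]
```

View pics/w5.png

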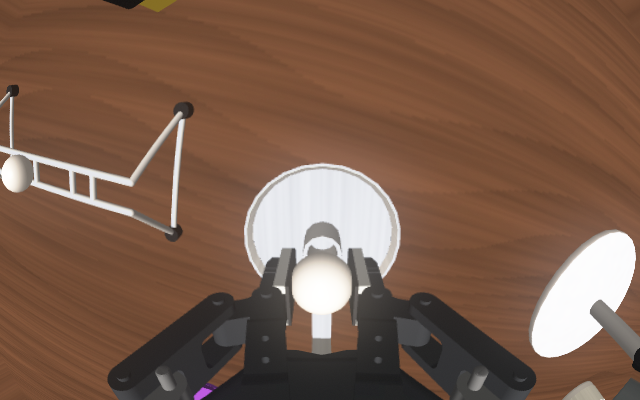

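The held ball at (321,285) sits over the cup, whose ring is visible behind it at (322,238). I'll go down carefully.

```bash
python3 -m crank '[[0.003,0,0.025,0,0,0,0],[0,0,0.02,0,0,0,0],[0,0,0.01,0,0,0,0],[0,0,0,0,0,0,0]]'
python3 -m crank '[[0,0,0.008,0,0,0,0],[0,0,0.004,0,0,0,0],[0,0,0,0,0,0,0]]'
python3 -c "
from h import *
want((.5672,.0434,.041),16)"
```

```text
time_s: 8.2
tcp_pos: [0.567, 0.0428, 0.0469]
tool_rot: [-3.11, -0.445, 0.0]
contact_force: [-0.3, -0.3, 0.1]
grip_width: 0.0276
time_s: 8.5
tcp_pos: [0.567, 0.0428, 0.0446]
tool_rot: [-3.11, -0.445, 0.0]
contact_force: [-0.4, 0.2, -0.1]
grip_width: 0.0271
t 8.5 tcp [0.567  0.0428 0.0446] F [-0.4  0.2 -0.1] w 0.0271
turn [-0.      0.      0.0016] shift now-frame [ 0.0015 -0.0025  0.0182] shift after-turn-frame [ 0.0015 -0.0025  0.0182]
```

```bash
for i in 1 2 3; do :; done; python3 -m crank '[[0.001,-0.002,0.006,0,0,0,0],[0,0,0,0,0,0,0]]' | egrep 'tcp|force'
python3 -m crank '[[0,0,0.005,0,0,0,0],[0,0,0,0,0,0,0]]'| egrep 'tcp|force'
python3 -m crank '[[0,0,0.004,0,0,0,0],[0,0,0,0,0,0,0]]'| egrep 'tcp|force'
```

```text
tcp_pos: [0.5671, 0.0433, 0.0434]
contact_force: [-0.7, -0.2, -1.0]
tcp_pos: [0.5671, 0.0433, 0.0424]
contact_force: [-0.7, -0.1, -0.4]
tcp_pos: [0.5671, 0.0433, 0.0416]
contact_force: [-0.9, 0.4, -0.5]
```

```bash
python3 -m crank '[[0,0,0.004,0,0,0,0],[0,0,0,0,0,0,0]]' | egrep 'tcp|force'
python3 -c "
from h import *
im,d,K,W=shot('w6')
g=cv2.resize(im[170:330,220:420],None,fx=3.5,fy=3.5,interpolation=cv2.INTER_CUBIC);cv2.imwrite('pics/w6c.png',g[:,:,::-1])"
```

```text
tcp_pos: [0.5672, 0.0433, 0.0408]
contact_force: [0.3, -0.3, 0.6]
```

View pics/w6c.png

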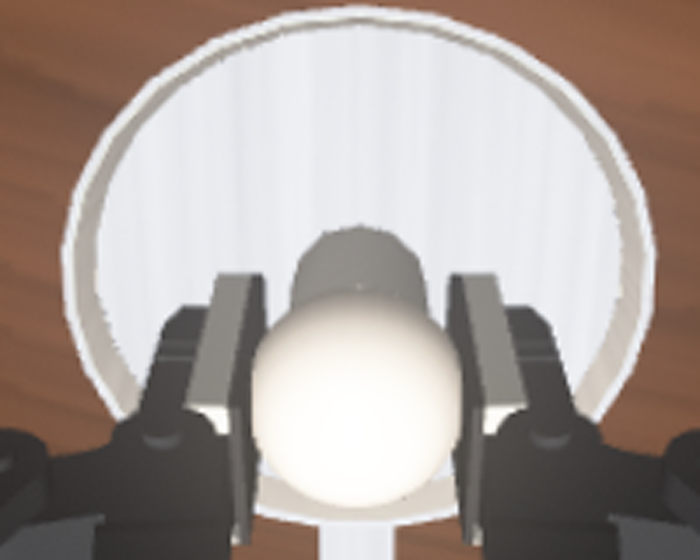

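The ball is just above the cup and centred on it. I'll keep going in sub-mm steps until it touches.

```bash
python3 -m crank '[[0,0,0.003,0,0,0,0],[0,0,0,0,0,0,0]]' | egrep 'tcp|force'
python3 -m crank '[[0,0,0.003,0,0,0,0],[0,0,0,0,0,0,0]]'| egrep 'tcp|force'
```

```text
tcp_pos: [0.5673, 0.0433, 0.0405]
contact_force: [-0.7, 0.6, 3.4]
tcp_pos: [0.5673, 0.0433, 0.0402]
contact_force: [-2.7, 0.9, 5.8]
```

```bash
python3 -c "
from h import *
for i in range(4): print(telemetry.observe()['contact_force'].round(2), telemetry.observe()['tcp_pos'].round(4))"
```

```text
[-2.72  0.95  5.76] [0.5673 0.0433 0.0402]
[-2.72  0.95  5.76] [0.5673 0.0433 0.0402]
[-2.72  0.95  5.76] [0.5673 0.0433 0.0402]
[-2.72  0.95  5.76] [0.5673 0.0433 0.0402]
```

Contact is at about 5 N, so the ball is seated. Backing off a hair and opening gradually.

```bash
python3 -m crank '[[-0.002,0,-0.002,0,0,0,0],[0,0,0,0,0,0,0.3],[0,0,0,0,0,0,0.35],[0,0,0,0,0,0,0.4],[0,0,0,0,0,0,0.45],[0,0,0,0,0,0,0.5],[0,0,0,0,0,0,0.5]]'
python3 -c "
from h import *
im,d,K,W=shot('w7')
g=cv2.resize(im[170:330,220:420],None,fx=3.5,fy=3.5,interpolation=cv2.INTER_CUBIC);cv2.imwrite('pics/w7c.png',g[:,:,::-1])"
```

```text
time_s: 10.45
tcp_pos: [0.5667, 0.0432, 0.04]
tool_rot: [-3.11, -0.445, 0.0]
contact_force: [-0.0, 0.3, 0.2]
grip_width: 0.0426
```

View pics/w7c.png

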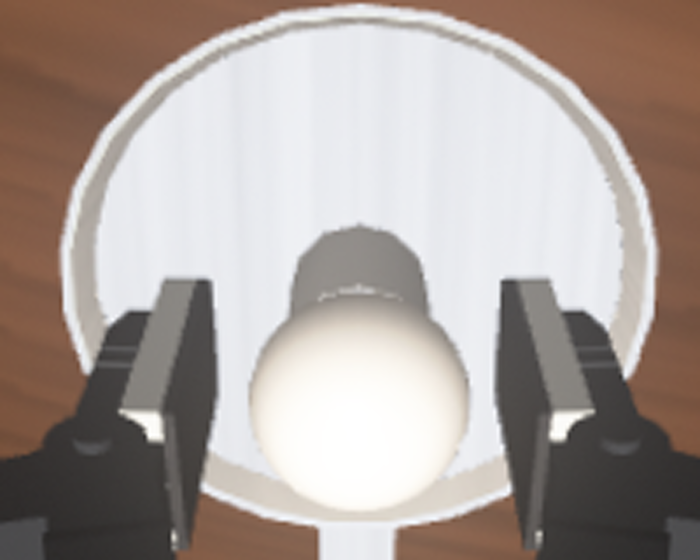

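The ball sits free in the cup. Rising and backing off to view the tray.

```bash
python3 -m crank '[[0,0,-0.04,0,0,0,0.6],[0,0,-0.1,0,0,0,0.7],[0,0,-0.18,0,0,0,0.7],[0,0,-0.18,0,0,0,0.7],[0,0,-0.15,0,0,0,0.7],[-0.12,0,-0.05,0,0,0,0.7],[-0.16,0,0,0,0,0,0.7],[-0.14,0,0,0,0,0,0.7],[-0.05,0,0,0,0,0,0.7],[0,0,0,0,0,0,0.7],[0,0,0,0,0,0,0.7]]'
python3 -c "
from h import *
im,d,K,W=shot('w8')
want((.4838,.0193,.067),16)"
```

```text
time_s: 11.6
tcp_pos: [0.4777, 0.0169, 0.1806]
tool_rot: [3.11, 0.445, 0.002]
contact_force: [1.1, -0.3, 0.0]
grip_width: 0.0597
t 11.65 tcp [0.4778 0.017  0.1804] F [ 0.1 -0.2 -0.3] w 0.0599
turn [ 0.0001 -0.0004  0.0017] shift now-frame [ 0.0316 -0.003   0.567 ] shift after-turn-frame [ 0.0322 -0.003   0.5669]
```

View pics/w8.png

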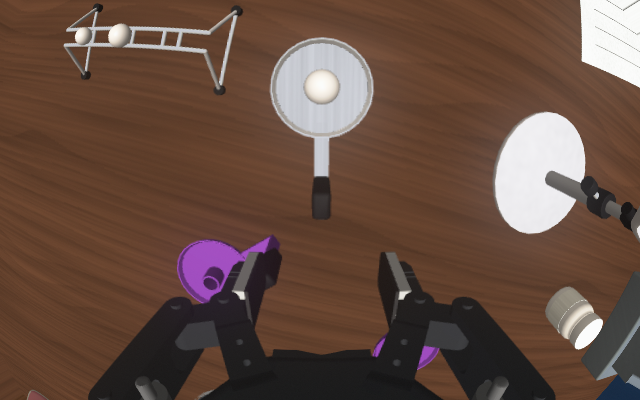

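The ball is seated mid-dish at (321,87). The grip at (321,205) lies in line with the jaws. Descending to the grip.

```bash
python3 -m crank '[[0.032,-0.003,0.03,0,0,0.0016,0.7],[0,0,0.1,0,0,0,0.7],[0,0,0.14,0,0,0,0.7],[0,0,0.14,0,0,0,0.7],[0,0,0.09,0,0,0,0.7],[0,0,0.045,0,0,0,0.7],[0,0,0.02,0,0,0,0.7],[0,0,0,0,0,0,0.7]]'
python3 -c "
from h import *
im,d,K,W=shot('w9')
want((.4838,.0193,.067),16)"
```

```text
time_s: 12.45
tcp_pos: [0.4829, 0.0193, 0.067]
tool_rot: [-3.111, -0.438, 0.0]
contact_force: [0.7, 0.1, -0.3]
grip_width: 0.0599
t 12.5 tcp [0.4831 0.0192 0.0675] F [ 0.4 -0.3 -0.5] w 0.0599
turn [ 0.0001 -0.0002  0.    ] shift now-frame [0.0035 0.0007 0.0023] shift after-turn-frame [0.0035 0.0007 0.0023]
```

View pics/w9.png

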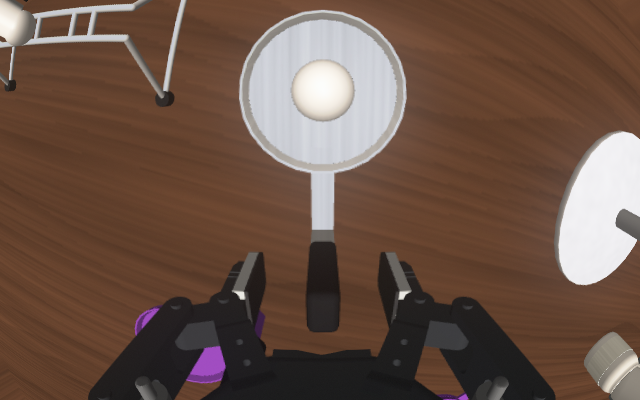

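The grip (u≈322) is mid-gap between the pads (265 and 380). Closing.

```bash
python3 -m crank '[[0,0,0,0,0,0,0.5],[0,0,0,0,0,0,0.4],[0,0,0,0,0,0,0.3],[0,0,0,0,0,0,0.22],[0,0,0,0,0,0,0.18],[0,0,0,0,0,0,0.14],[0,0,0,0,0,0,0.1],[0,0,0,0,0,0,0.05],[0,0,0,0,0,0,0],[0,0,0,0,0,0,0],[0,0,0,0,0,0,0]]'
python3 -m crank '[[0,0,-0.01,0,0,0,0],[0,0,-0.03,0,0,0,0],[0,0,-0.05,0,0,0,0],[0,0,-0.05,0,0,0,0],[0,0,-0.04,0,0,0,0],[0,0,-0.02,0,0,0,0],[0,0,0,0,0,0,0]]'
python3 -c "
from h import *
im,d,K,W=shot('w10')"
```

```text
time_s: 13.6
tcp_pos: [0.4827, 0.0191, 0.0673]
tool_rot: [3.111, 0.437, 0.001]
contact_force: [-0.5, -1.4, 5.6]
grip_width: 0.0132
time_s: 14.3
tcp_pos: [0.4828, 0.0192, 0.1078]
tool_rot: [3.111, 0.437, 0.002]
contact_force: [-0.3, -0.6, -1.9]
grip_width: 0.0132
```

View pics/w10.png

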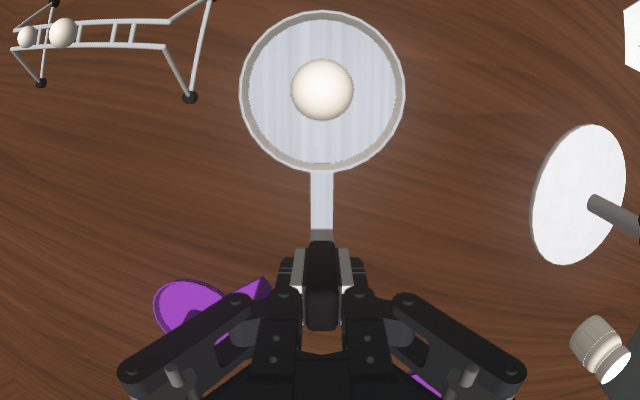

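Lifted 40 mm: the dish is level, the ball is still at (322,90), and the grip has not slipped. Now I'll refine the lens position using the foot in the wrist view and the ring in the side view.

Run:
```python
from h import *
from scipy.optimize import least_squares
for nm,roi in(('w4',(490,100,592,240)),('w8',(488,105,590,240))):
    f=np.load(nm+'.npz');im,K,W=f['im'],f['K'],f['W'];hsv=cv2.cvtColor(im,cv2.COLOR_RGB2HSV)
    u0,v0,u1,v1=roi;m=np.zeros(im.shape[:2],np.uint8);m[v0:v1,u0:u1]=cv2.inRange(hsv,(0,0,160),(180,40,255))[v0:v1,u0:u1]
    m=cv2.morphologyEx(m,cv2.MORPH_OPEN,np.ones((5,5)))
    c=max(cv2.findContours(m,0,1)[0],key=cv2.contourArea)
    h=cv2.convexHull(c)[:,0].astype(float)
    X=np.array([wplane(K,W,p,.018)[:2] for p in h])
    print(nm,cv2.boundingRect(c),least_squares(lambda q:np.hypot(*(X-q[:2]).T)-q[2],[*X.mean(0),.07],loss='soft_l1',f_scale=.001).x.round(4))
f=np.load('side0.npz');im=f['im'];hsv=cv2.cvtColor(im,cv2.COLOR_RGB2HSV)
m=np.zeros(im.shape[:2],np.uint8);m[96:155,300:340]=cv2.inRange(hsv,(0,0,120),(180,45,255))[96:155,300:340]
c=np.vstack(cv2.findContours(m,0,1)[0]);h=cv2.convexHull(c);e=cv2.fitEllipse(h);print('ellipse',e,cv2.boundingRect(h))
uv=e[0]
K,ee,A=cam('side');d=A@np.linalg.inv(K)@[uv[0],uv[1],1]
for fx in((.5642,-.2189),(.565,-.225),(.565,-.23)):
    s=((np.array(fx)-ee[:2])@d[:2])/(d[:2]@d[:2]);print(fx,(ee+s*d).round(4))
g=cv2.resize(im[90:220,280:360],None,fx=4.5,fy=4.5,interpolation=cv2.INTER_CUBIC)
g2=cv2.resize(np.load('top0.npz')['im'][150:225,345:430],None,fx=5,fy=5,interpolation=cv2.INTER_CUBIC)
o=np.zeros((600,800,3),np.uint8);o[:585,:360]=g;o[:375,365:790]=g2;cv2.imwrite('pics/lens.png',o[:,:,::-1])
```

```text
w4 (498, 108, 89, 122) [ 0.5663 -0.221   0.0718]
w8 (495, 112, 90, 122) [ 0.5665 -0.2211  0.0718]
ellipse ((318.21240234375, 126.95313262939453), (24.765804290771484, 57.11415481567383), 10.936200141906738) (305, 100, 28, 55)
(0.5642, -0.2189) [ 0.5667 -0.2185  0.2157]
(0.565, -0.225) [ 0.5677 -0.2246  0.2111]
(0.565, -0.23) [ 0.5685 -0.2294  0.2075]
```

View pics/lens.png

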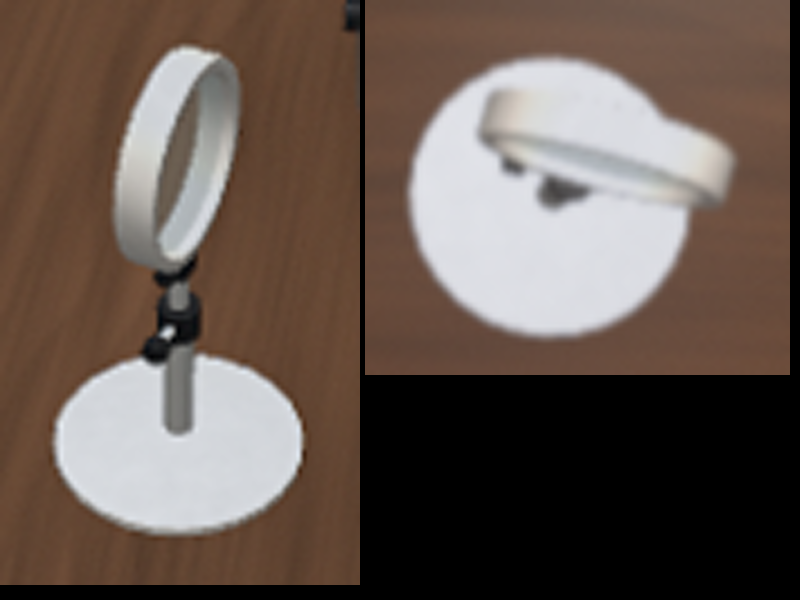

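Run:
```python
from h import *
print('foot top',plane('top',(381.1,188.8),.018))
print('ring top',plane('top',(393.1,179.4),.214),tri(ray('top',(393.1,179.4)),ray('side',(318.2,126.95))))
D={n:np.load(n+'0.npz') for n in('top','side')}
from scipy.optimize import least_squares
for n,roi in(('top',(380,160,430,200)),('side',(300,95,340,152))):
    P=cloud(n,D[n]['d'])[roi[1]:roi[3],roi[0]:roi[2]].reshape(-1,3)
    q=P[(P[:,2]>.15)&(P[:,2]<.3)]
    # cylinder of ring: axis yaw, centre; distance from axis 50..58 -> hinge
    def res(p):
        a=np.array([np.cos(p[3]),np.sin(p[3]),0]);d=q-p[:3];t=d@a;r=np.sqrt(np.maximum((d**2).sum(1)-t**2,1e-9))
        return np.r_[np.maximum(r-.058,0)+np.maximum(.05-r,0),np.maximum(abs(t)-.011,0)]
    best=min((least_squares(res,[.566,-.223,z,y],loss='soft_l1',f_scale=.001) for z in(.205,.215,.225) for y in(-.2,-.3)),key=lambda r:r.cost)
    print(n,len(q),best.x.round(4),np.degrees(best.x[3]),best.cost)
```

```text
foot top [ 0.56451882 -0.23077467  0.018     ]
ring top [ 0.56510254 -0.2343477   0.214     ] (array([ 0.56811253, -0.23591904,  0.20242943]), np.float64(0.002987371610452689))
top 627 [ 0.5651 -0.2305  0.2183 -0.2622] -15.02323705223429 0.001633036135501319
side 1023 [ 0.5664 -0.2258  0.2147 -0.2566] -14.702908628988554 0.006235889607280451
```

The estimates of the lens y disagree: -0.219 to -0.226 from side and wrist against -0.231 from top. I'll raise the tray and look at the ring with the wrist camera, which has proven accurate in both grasps.

```bash
python3 -m crank '[[0,0,-0.04,0,0,0,0],[0,0,-0.08,0,0,0,0],[0,0,-0.12,0,0,0,0],[0,0,-0.14,0,0,0,0],[0,0,-0.15,0,0,0,0],[0,0,-0.15,0,0,0,0],[0,0,-0.15,0,0,0,0],[0,0,-0.14,0,0,0,0],[0,0,-0.12,0,0,0,0],[0,0,-0.08,0,0,0,0],[0,0,-0.04,0,0,0,0],[0,0,0,0,0,0,0]]'
python3 -m crank '[[0,0,0,0,0,0,0],[0,0,0,0,0,0,0]]'
python3 -c "
from h import *
im,d,K,W=shot('w11')
for p in((.566,-.226,.215),(.566,-.226,.018)):print(wproj(K,W,p))"
```

```text
time_s: 15.55
tcp_pos: [0.4826, 0.0192, 0.3497]
tool_rot: [3.111, 0.437, 0.002]
contact_force: [-0.1, -0.2, -3.2]
grip_width: 0.0135
time_s: 15.75
tcp_pos: [0.4822, 0.0192, 0.3481]
tool_rot: [-3.111, -0.437, 0.003]
contact_force: [-0.9, -0.9, -2.6]
grip_width: 0.0135
[563.29848103 187.3645871 ]
[482.64838789 151.06379106]
```

View pics/w11.png

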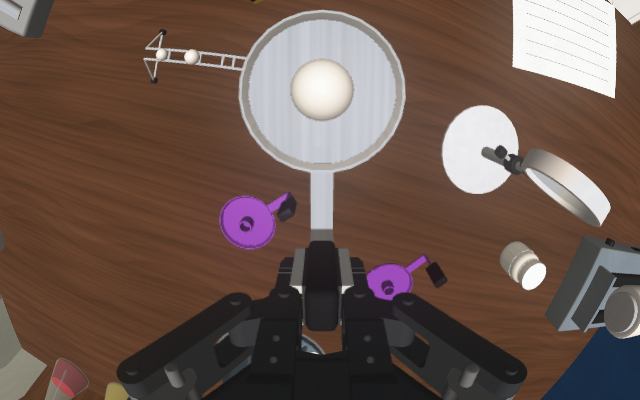

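The ring is seen whole, spanning about (522,150) to (610,226), with the foot at (481,150). The ball is secure at (322,90).

Run:
```python
from h import *
from scipy.optimize import least_squares
f=np.load('w11.npz');im,d,K,W=f['im'],f['d'],f['K'],f['W'];hsv=cv2.cvtColor(im,cv2.COLOR_RGB2HSV)
# depth fisheye cloud (z along optical axis)
v,u=np.mgrid[140:235,515:620];dx=(u-K[0,2])/K[0,0];dy=(v-K[1,2])/K[1,1];r=np.hypot(dx,dy)
z=d[140:235,515:620];P=np.stack([dx/r*np.tan(r)*z,dy/r*np.tan(r)*z,z],-1).reshape(-1,3)@W[:3,:3].T+W[:3,3]
q=P[(P[:,2]>.14)&(P[:,2]<.3)&(abs(P[:,0]-.566)<.06)&(abs(P[:,1]+.226)<.09)]
print(len(q),q.min(0),q.max(0))
def res(p):
    a=np.array([np.cos(p[3]),np.sin(p[3]),0]);dd=q-p[:3];t=dd@a;r=np.sqrt(np.maximum((dd**2).sum(1)-t**2,1e-9))
    return np.r_[np.maximum(r-.058,0)+np.maximum(.05-r,0),np.maximum(abs(t)-.011,0)]
b=min((least_squares(res,[.566,-.226,zz,y],loss='soft_l1',f_scale=.001) for zz in(.205,.215,.225) for y in(-.2,-.3)),key=lambda r:r.cost);print('cyl',b.x.round(4),np.degrees(b.x[3]),b.cost)
m=np.zeros(im.shape[:2],np.uint8);m[146:232,519:615]=cv2.inRange(hsv,(0,0,70),(180,40,255))[146:232,519:615]
c=max(cv2.findContours(m,0,1)[0],key=cv2.contourArea);h=cv2.convexHull(c)[:,0].astype(float);rr=cv2.minAreaRect(h.astype(np.float32));print('ring box',rr)
def fit(nm,roi):
    f=np.load(nm+'.npz');im,K,W=f['im'],f['K'],f['W'];hsv=cv2.cvtColor(im,cv2.COLOR_RGB2HSV)
    u0,v0,u1,v1=roi;m=np.zeros(im.shape[:2],np.uint8);m[v0:v1,u0:u1]=cv2.inRange(hsv,(0,0,160),(180,40,255))[v0:v1,u0:u1]
    c=max(cv2.findContours(cv2.morphologyEx(m,cv2.MORPH_OPEN,np.ones((5,5))),0,1)[0],key=cv2.contourArea)
    X=np.array([wplane(K,W,p,.018)[:2] for p in cv2.convexHull(c)[:,0].astype(float)])
    print('foot',least_squares(lambda q:np.hypot(*(X-q[:2]).T)-q[2],[*X.mean(0),.07],loss='soft_l1',f_scale=.001).x.round(4))
fit('w11',(438,100,521,200))
e,dr=wray(K,W,rr[0]);print('ring centre ray at z',[ (zz,(e+dr*(zz-e[2])/dr[2])[:2].round(4).tolist()) for zz in(.21,.215,.22)])
```

```text
3460 [ 0.54176901 -0.28372847  0.14003835] [ 0.59173054 -0.17248761  0.27128922]
cyl [ 0.568  -0.2259  0.2167 -0.2572] -14.737050487787338 0.010278928644884248
ring box ((565.9400634765625, 184.5800018310547), (103.4000015258789, 38.60000228881836), 36.86989974975586)
foot [ 0.5669 -0.2246  0.0728]
ring centre ray at z [(0.21, [0.5701, -0.2339]), (0.215, [0.57, -0.2285]), (0.22, [0.5699, -0.2231])]
```

Consistent now: lens centre ≈ (0.567, -0.2265, 0.216), yaw ≈ -14.8°. The ball goal is (0.468, -0.2005, 0.216), so the TCP goes to (0.383, -0.178, 0.247) at -14.8°. I'll turn gently first, then translate.

```bash
python3 -m crank '[[0,0,0,0,0,0.01,0],[0,0,0,0,0,0.02,0],[0,0,0,0,0,0.03,0],[0,0,0,0,0,0.035,0],[0,0,0,0,0,0.035,0],[0,0,0,0,0,0.025,0],[0,0,0,0,0,0.011,0],[0,0,0,0,0,0.005,0],[0,0,0,0,0,0,0],[0,0,0,0,0,0,0]]'
python3 -c "
from h import *
want((.3827,-.1779,.247),-14.8)"
```

```text
time_s: 16.8
tcp_pos: [0.4825, 0.0192, 0.3489]
tool_rot: [-3.116, 0.403, 0.001]
contact_force: [-1.4, 0.6, -3.5]
grip_width: 0.0134
t 16.8 tcp [0.4825 0.0192 0.3489] F [-1.4  0.6 -3.5] w 0.0134
turn [0.     0.0001 0.0004] shift now-frame [-0.2319  1.0799  0.5095] shift after-turn-frame [-0.2307  1.0802  0.5094]
```

```bash
python3 -m crank '[[-0.006,0.03,0,0,0,0,0],[-0.013,0.06,0,0,0,0,0],[-0.021,0.1,0,0,0,0,0],[-0.028,0.13,0,0,0,0,0],[-0.032,0.15,0,0,0,0,0],[-0.032,0.15,0,0,0,0,0],[-0.032,0.15,0,0,0,0,0],[-0.028,0.13,0,0,0,0,0],[-0.02,0.09,0,0,0,0,0],[-0.013,0.06,0,0,0,0,0],[-0.006,0.03,0,0,0,0,0],[0,0,0,0,0,0,0]]'
python3 -m crank '[[0,0,0,0,0,0,0]]'
python3 -c "
from h import *
im,d,K,W=shot('w12')
want((.3827,-.1779,.247),-14.8)"
```

```text
time_s: 18.0
tcp_pos: [0.3825, -0.1783, 0.3491]
tool_rot: [3.115, -0.405, 0.0]
contact_force: [0.0, 0.1, -2.8]
grip_width: 0.0134
time_s: 18.1
tcp_pos: [0.3829, -0.1776, 0.3491]
tool_rot: [-3.115, 0.404, -0.0]
contact_force: [0.6, 0.3, -2.5]
grip_width: 0.0132
t 18.15 tcp [ 0.383  -0.1774  0.3491] F [ 0.2 -0.3 -1.4] w 0.0134
turn [-0.     -0.      0.0004] shift now-frame [-0.001   0.0027  0.5104] shift after-turn-frame [-0.001   0.0026  0.5104]
```

View pics/w12.png

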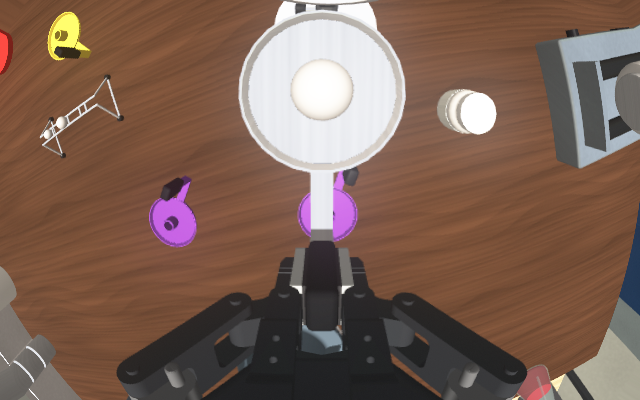

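The ball at (322,90) and the lens ring at the top edge are aligned, with the foot spanning 277–377. Lowering gently to lens height.

```bash
python3 -m crank '[[0,0.003,0.015,0,0,0,0],[0,0,0.035,0,0,0,0],[0,0,0.06,0,0,0,0],[0,0,0.08,0,0,0,0],[0,0,0.09,0,0,0,0],[0,0,0.09,0,0,0,0],[0,0,0.065,0,0,0,0],[0,0,0.04,0,0,0,0],[0,0,0.025,0,0,0,0],[0,0,0.01,0,0,0,0],[0,0,0,0,0,0,0]]'
python3 -m crank '[[0,0,0,0,0,0,0],[0,0,0,0,0,0,0],[0,0,0,0,0,0,0]]'
python3 -c "
from h import *
im,d,K,W=shot('w13')
want((.3827,-.1779,.247),-14.8)
for n in('top','side'):
    i,dd=optics.read_camera(n);np.savez(n+'13.npz',im=i,d=dd);cv2.imwrite('pics/%s13.png'%n,i[:,:,::-1])
    u0,v0,u1,v1=(330,150,450,240) if n=='top' else (280,80,430,220)
    cv2.imwrite('pics/%s13c.png'%n,cv2.resize(i[v0:v1,u0:u1],None,fx=4,fy=4,interpolation=cv2.INTER_CUBIC)[:,:,::-1])
"
```

```text
time_s: 19.25
tcp_pos: [0.3827, -0.1785, 0.2471]
tool_rot: [3.115, -0.404, 0.0]
contact_force: [-0.1, -0.1, -1.4]
grip_width: 0.0137
time_s: 19.55
tcp_pos: [0.3827, -0.1785, 0.2474]
tool_rot: [3.115, -0.404, 0.001]
contact_force: [0.3, -0.1, -2.4]
grip_width: 0.0137
t 19.6 tcp [ 0.3827 -0.1785  0.2473] F [ 0.9  0.2 -2.2] w 0.0133
turn [ 0.     -0.0001  0.0001] shift now-frame [-0.0008 -0.003   0.0015] shift after-turn-frame [-0.0008 -0.003   0.0015]
```

View pics/w13.png

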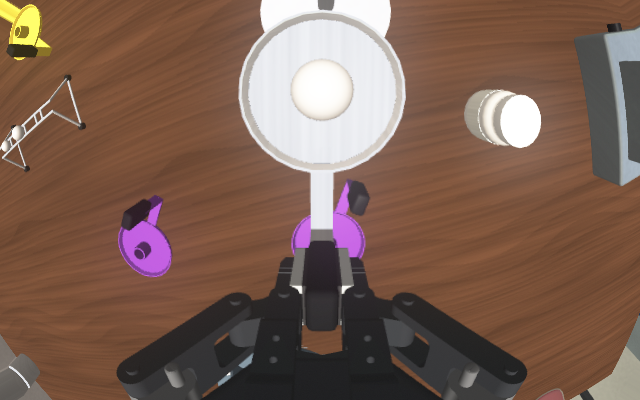

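View pics/top13.png

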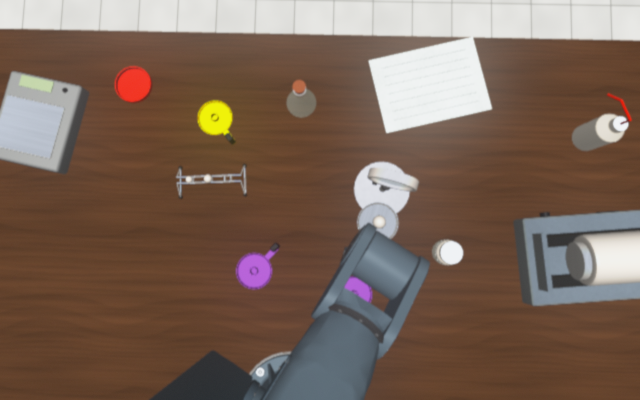

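View pics/side13c.png

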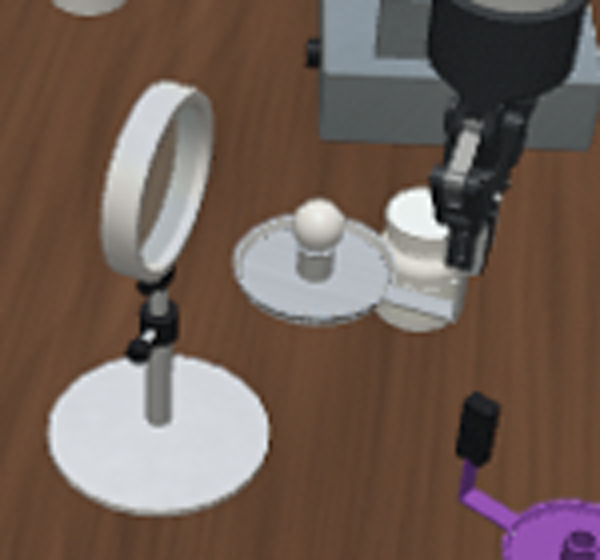

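Run:
```python
from h import *
from scipy.optimize import least_squares
L={'top':(.5651,-.2305,.2183),'side':(.5664,-.2258,.2147)};a=np.array([np.cos(np.radians(-14.8)),np.sin(np.radians(-14.8)),0]);b=np.array([-a[1],a[0],0])
for n,roi in(('top',(365,208,392,236)),('side',(345,122,374,150))):
    f=np.load(n+'13.npz');P=cloud(n,f['d'])[roi[1]:roi[3],roi[0]:roi[2]].reshape(-1,3)
    q=P[(P[:,2]>.218)&(P[:,2]<.24)&(np.hypot(P[:,0]-.468,P[:,1]+.2)<.025)]
    r=least_squares(lambda c:np.linalg.norm(q-c,axis=1)-.015,[.468,-.2,.216],loss='soft_l1',f_scale=.001).x
    D=r-np.array(L[n]);print(n,len(q),r.round(4),'along axis',D@a,'across',D@b,'dz',D[2])
# dish level from side depth
for n in('top','side'):
    f=np.load(n+'13.npz');P=cloud(n,f['d']).reshape(-1,3)
    q=P[(P[:,2]>.17)&(P[:,2]<.195)&(np.hypot(P[:,0]-.468,P[:,1]+.2)<.046)]
    c,*_=np.linalg.lstsq(np.c_[q[:,:2],np.ones(len(q))],q[:,2],rcond=None);print(n,len(q),'slope deg',np.degrees(np.arctan(c[:2])),q[:,2].mean())
f=telemetry.observe();print(f['time_s'],f['joint_velocities'].round(4))
```

```text
top 130 [ 0.4668 -0.2027  0.2156] along axis -0.10213603871359202 across 0.0017386251514803748 dz -0.0026696431483354544
side 87 [ 0.4682 -0.2012  0.2139] along axis -0.10117462721446087 across -0.001299969243828684 dz -0.0008407952110671135
top 761 slope deg [0.60889659 1.02699856] 0.18316375147196132
side 694 slope deg [-0.04077302 -0.41295149] 0.18177450292440256
19.7 [ 0.0011  0.0019  0.0029 -0.0004  0.0015 -0.0009]
```

Both cameras put the ball about 0.101–0.102 m in front of the lens centre, within 2 mm across and 3 mm in height, with the tray level to about 1°. Holding briefly, then handing in.

```bash
python3 -m crank '[[0,0,0,0,0,0,0],[0,0,0,0,0,0,0],[0,0,0,0,0,0,0],[0,0,0,0,0,0,0],[0,0,0,0,0,0,0],[0,0,0,0,0,0,0]]'; python3 -c "
from rig import order
print(order.hand_in())"
```

```text
time_s: 20.3
tcp_pos: [0.3826, -0.1785, 0.2471]
tool_rot: [-3.116, 0.404, -0.0]
contact_force: [0.9, 0.1, -2.6]
grip_width: 0.0134
the job is handed in; nothing more can be done
None
```

I set the 30 mm ball in the ring cup of the steel tray and let go only once it was touching the cup (about 5 N). I then lifted the tray by its black grip and carried it to the robot's side of the magnifier. I handed in at 20.3 s, still holding it there.

**Ball against lens:** the top and side cameras both put the ball 0.101–0.102 m from the lens centre along its axis, about 0.097–0.098 m from the glass face. It was within 2 mm sideways and 1–3 mm low. The last wrist picture shows it still in the cup.

**Tray:** the dish was level to about 1° in both views. The grip stayed at about 13 mm with no sign of slip, and joint speeds were close to zero.

**Disagreements:**
- The first estimates of the lens's sideways position differed by about 1 cm between cameras. I settled on a close wrist-camera view, and the final check compared ball and lens within each camera.
- The gripper read about 27 mm when closed on the 30 mm ball, but the ball did not slip.

**Everything else:** I never moved close to the magnifier, the flask or the jar. In the last top view, the two smaller balls, the flask and the jar looked unmoved; I judged this by eye and did not measure it.

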